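Dial the combination of the green bench lockbox

TASK

Unlock the green lockbox by dialling its combination: the scale round its dial is read like a clock face, 12 at the orange mark, and the dial starts somewhere between 11 and 1. Turn it left (counter-clockwise) to 10, then right (clockwise) to 1, then left to 11, pausing for about half a second on each number and always keeping the pointer between 9 and 2. Let go with the pointer resting on 11, and leave the grey lockbox's dial as it is.

Things in the scene. Friction and masses are not known exactly. Their poses are not given: they have to be found in the camera images.
- green_dial (a joint): angle of the green lockbox's dial in rad, seen from above: 0 with the pointer on 12 (the orange mark), growing clockwise, pi/6 (30 degrees) per number: 10 is -1.047, 11 is -0.524, 1 is +0.524, 2 is +1.047, 9 is -1.571. It turns against a light friction (0.05 N m), no spring or detents, and stays where it is left.
- green_dial_grip (a point): grasp point on the green box's dial: on its vertical turning axis, 124 mm above the bench, 11 mm below the top of its black grip bar (60 mm long, 14 wide, 34 tall), which stands on a steel disc 84 mm across whose top is 23 mm below this point. The frame turns with the dial: x along the bar to the pointer end (white line, red tip), z up. Pinch the bar across its width from above.
- grey_dial_tip (a point): a point on the pointer end of the other dial's grip bar, 34 mm out from its axis, 124 mm above the bench. This dial is the same, on an equal lockbox painted grey; it must not be turned.
- green_case: green steel lockbox, 154 x 204 x 90 mm, screwed to the bench, the dial in the middle of its flat lid. Origin: centre of its underside, on the dial's axis; x points away from the robot (yaw up to 0.35 rad), towards the orange mark at 12. A black plate 132 mm across carries 12 marks round the dial, white but for the orange one; those at 3, 6 and 9 are thicker.

How it is judged (in metres and radians):
On the way, in this order (a step that is already met when the one before it is completed fails the run):
1. the green dial rests on 10 (within 10 degrees) (value of joint green_dial between -1.222 and -0.872 rad), for 0.2 s.
2. then on 1 (within 10 degrees) (value of joint green_dial between 0.349 and 0.699 rad), for 0.2 s.
3. then on 11 (within 10 degrees) (value of joint green_dial between -0.699 and -0.349 rad), for 0.2 s.
At the end, for the whole second after the job is handed in: The green dial's pointer rests on 11 within 10 degrees, at a standstill and let go, after having stood on 10 and then on 1 (each within 10 degrees for 0.2 s); the grey dial stands where it stood (within 6 mm at its pointer, about 10 degrees) (all of step 3 and velocity of joint green_dial between -0.05 and 0.05 rad/s and distance of grey_dial_tip from where it was at the start of the episode below 0.006 m); the robot touches nothing.
It fails at once if the green dial's pointer goes left past 9 or right past 2 (value of joint green_dial below -1.571 rad or value of joint green_dial above 1.047 rad).
It fails at once if the grey lockbox's dial is turned by more than about 10 degrees (distance of grey_dial_tip from where it was at the start of the episode above 0.006 m).
It also fails if it takes over 38 s, if anything falls off the work surface, if the arm or the gripper's body presses on something with over 40 N, if the wrist force passes 120 N, or if a joint passes its speed limit or range.

ROBOT

A 6-joint arm with a two-finger parallel gripper is mounted at the origin on the work surface. World frame = base frame: x ahead of the robot, y to its left, z up, the work surface at z = 0. Lengths are in m, angles in degrees, forces in N, time in s.
With the tool pointing down it reaches from about 0.35 to 0.875 m from the base axis. Payload 4.2 kg.
Tool frame: the origin (TCP) lies between the finger pads; the fingertips stand 14 mm ahead of it and the grasp point (between the pads) lies 5 mm behind it (r.tcp_to_tips is the distance from the TCP to the fingertips, in m); y points along the fingers, x is the direction in which the jaws open and shut, and the axes are right-handed (so a half turn about y gives the same grasp; the last joint's range is limited). The gripper opens to 87 mm and grips with 3 to 60 N. Pads are 19 mm wide; open, the fingers measure 117 mm over their backs; the gripper's body (75 mm by 190 mm) begins 51 mm behind the grasp point.
Start: joints at [89.702, 22.042, 0.453, 0, -68.411, -14.817], TCP at [0.163, 0.603, 0.237] pointing down, gripper open.
Joint ranges: [-179.83, 179.83], [-69.29, 118.12], [-61.27, 80.66], [-181.25, 117.63], [-171.15, -9.14], [-177.46, 177.46]. Speed limits (degrees/s): [159.86, 159.86, 180, 180, 180, 180].

INTERFACE

Orientations are given as a 3x3 rotation matrix whose columns are the frame's x, y, z axes.
In Python, from station import sense, optics, ticket, r gives the robot as it stands.
- The arm moves only by the tool carry_out, never from a script. Its argument "steps" is a list that holds one entry, the list of rows, each a list of 6 numbers: the shift along the world's x, y, z in cm, then the turn, a rotation vector about the world's x, y, z in rad. A call has 1 to 20 rows; each row is the pose to reach, as a shift and turn from the pose commanded when the call began; what a row does not reach only later rows make up. A row lasts 1/8 s, in which the tool goes at most 62.5 mm and 10.7 degrees, less where a joint would pass 70% of its speed; a pose out of reach is approached as far as the arm can. A call with a gripper value outside its range is refused whole. "fingers" is the closure in counts, from 0 (fully open) to 255 (shut), set as the call begins (left out, the last holds). The fingers move at their own pace and stop on an object; the grip force is fixed at half the most. Time passes only in rows, so rows that repeat a pose let the fingers close. It gives the time, the measured TCP pose, the force and the opening at its end, in the units of the state.
- sense(): the state, without advancing time (a new reading comes with each control period).
- optics.capture(name): name is "scene" or "top" or "wrist"; returns a dict with "image" (420x560x3 uint8, red, green, blue), "fov_y" (degrees; the focal length in pixels is half the picture's height over the tangent of half this angle, whatever the lens; pixels are square), "cx", "cy" (the principal point, pixels), "rvec" (rotation vector, rad) and "tvec" (3), from world to camera coordinates, as OpenCV has them. Camera axes: x right, y down, z forward; pixel columns grow to the right and rows downward; lengths in m; the calibration is good to about 2 mm. A picture is of the moment at which its call begins. There is no depth.
- ticket.finish_job(): hands the job in, once; it reports no verdict.
The state is a dict: "time_s": time; "joints": joint angles; "joint_velocities": joint speeds; "effort": joint torques, N m; "tcp_pos": TCP position; "ee_rot": TCP orientation; "wrist_force": force on the tool from outside, world axes, zero at the start; "moment": the same for the moment, N m; "gripper_width": opening from 0.0 (shut) to 1.0 (fully open).
Only numpy, scipy, OpenCV 4.12 (cv2) and the standard library are available. Lean on these libraries where they do the work, as an engineer would, in place of code of your own. Each camera call takes 0.05 s, during which the arm holds its last target.

## Working session

There is one attempt and no reset: what is moved stays moved. The work goes in short steps, Python scripts to look and compute and a tool call to move; the robot and the scene stay as the last step left them, time stands still between calls to the robot, and variables do not carry over. Pictures are saved under pics/ and viewed, and the job is handed in when it is done.

Besides the shell and the picture viewer there is one more tool, called by a JSON object that holds its "method" and its "body", one argument or row to a line. carry_out: Moves the arm, as the interface text tells. Its arguments: {"type":"object","properties":{"steps":{"type":"array","items":{"type":"array","items":{"type":"array","items":{"type":"number"}}}},"fingers":{"type":"number"}},"required":["steps"]}

```bash
mkdir -p pics; python3 - <<'E'
from station import sense, optics, ticket, r
import cv2
s=sense();print(s)
for n in ("scene","top","wrist"):
    c=optics.capture(n);cv2.imwrite(f"pics/{n}0.png",c["image"][:,:,::-1])
    print(n,{k:v for k,v in c.items() if k!="image"})
E
```

```text
{'time_s': 0.0, 'joints': array([ 8.97017817e+01,  2.20892928e+01,  3.79613152e-01, -2.90202614e-02,
       -6.84118433e+01, -1.48180706e+01]), 'joint_velocities': array([-0.02245915, -0.10117968, -0.03481333, -0.02119184,  0.04155622,
       -0.14284607]), 'effort': array([-1.63915080e-03, -3.90668285e+01,  1.87403512e+01,  4.21963826e+00,
        1.09082865e-02, -2.03741201e-04]), 'tcp_pos': array([0.16280206, 0.60282361, 0.23547383]), 'ee_rot': array([[-2.60958841e-01, -4.82002251e-04,  9.65349808e-01],
       [-9.65347487e-01, -2.11844922e-03, -2.60959271e-01],
       [ 2.17082750e-03, -9.99997640e-01,  8.75283914e-05]]), 'wrist_force': array([1.10701373, 0.09465852, 0.22900586]), 'moment': array([-0.00533201,  0.02744309, -0.03572653]), 'gripper_width': 0.9981246631469433}
scene {'fov_y': 42.72834830562596, 'cx': 280.41474297743343, 'cy': 207.9101165385376, 'rvec': array([ 2.2861197 ,  0.86513799, -0.31140973]), 'tvec': array([-0.45078942, -0.2070795 ,  1.36275446])}
top {'fov_y': 46.67949504222977, 'cx': 278.5308211069323, 'cy': 213.13303290557536, 'rvec': array([ 2.15025905, -2.13640349,  0.16081664]), 'tvec': array([-0.01230424,  0.58750823,  0.83022757])}
wrist {'fov_y': 71.56616939409828, 'cx': 282.95152747982013, 'cy': 205.66535971518928, 'rvec': array([-1.8109413 ,  2.36544817,  0.28518706]), 'tvec': array([ 0.62343004, -0.02951329,  0.38984256])}
```

View pics/scene0.png

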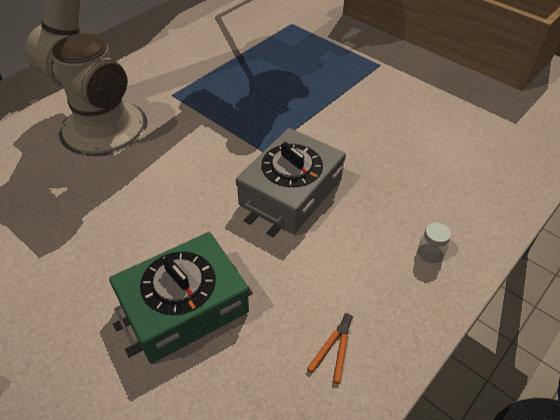

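View pics/top0.png

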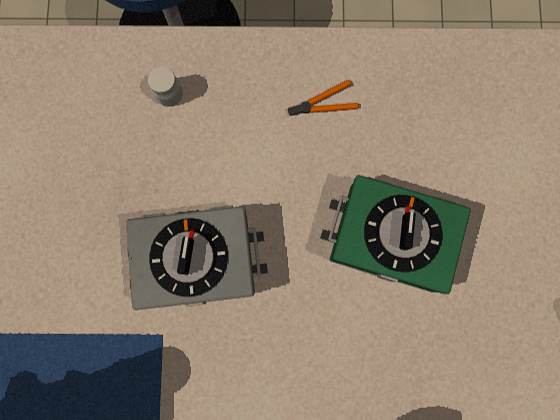

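View pics/wrist0.png

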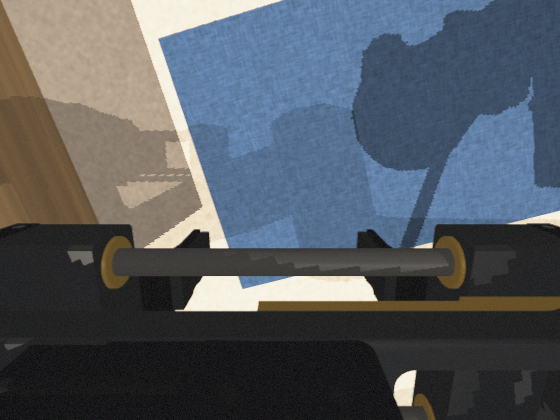

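```bash
cat > h.py <<'E'
import numpy as np, cv2
from station import sense, optics, ticket, r
def K(c):
    f=c["image"].shape[0]/2/np.tan(np.radians(c["fov_y"]/2)); return np.array([[f,0,c["cx"]],[0,f,c["cy"]],[0,0,1.]])
def back(c,uv,z):
    R=cv2.Rodrigues(c["rvec"])[0];o=-R.T@c["tvec"]
    d=R.T@(np.linalg.inv(K(c))@np.array([uv[0],uv[1],1.]));return o+d*(z-o[2])/d[2]
def proj(c,P):
    return cv2.projectPoints(np.atleast_2d(np.array(P,float)),c["rvec"],c["tvec"],K(c),None)[0].reshape(-1,2)
def rectify(c,ctr,z,half=0.09,n=600):
    # pixel grid: right=-y, up=+x
    s=half; P=np.array([[ctr[0]+s,ctr[1]+s,z],[ctr[0]+s,ctr[1]-s,z],[ctr[0]-s,ctr[1]-s,z],[ctr[0]-s,ctr[1]+s,z]])
    H=cv2.getPerspectiveTransform(proj(c,P).astype(np.float32),np.float32([[0,0],[n,0],[n,n],[0,n]]))
    return cv2.warpPerspective(c["image"],H,(n,n),flags=cv2.INTER_CUBIC)
E
python3 - <<'E'
from h import *
c=optics.capture("top"); s=optics.capture("scene")
print(back(c,(403,233),.093),back(s,(178,283),.093), back(c,(188,257),.093))
for nm,cc in(("top",c),("scene",s)):
    hsv=cv2.cvtColor(cc["image"],cv2.COLOR_RGB2HSV)
    for lab,lo,hi in(("red",(0,150,90),(6,255,255)),("red2",(174,150,90),(180,255,255)),("orange",(10,150,120),(20,255,255))):
        m=cv2.inRange(hsv,lo,hi);k,l,st,ce=cv2.connectedComponentsWithStats(m)
        for i in range(1,k):
            if st[i,4]>3: print(nm,lab,ce[i],st[i,4])
g=back(c,(403,233),.093)
cv2.imwrite("pics/rg.png",np.hstack([rectify(c,g,.093,n=390),rectify(s,g,.093,n=390)])[:,:,::-1])
E
```

```text
[ 0.54770046 -0.21846109  0.093     ] [ 0.55253275 -0.22182805  0.093     ] [0.5050235  0.14236541 0.093     ]
top red [406.8  208.88] 25
top red [190.6  233.28] 25
top orange [329.3625498   91.44223108] 251
top orange [333.71102662 106.93155894] 263
top orange [411.28571429 201.62857143] 35
top orange [185.25714286 224.68571429] 35
scene red [303.91666667 169.66666667] 12
scene red [189.04 291.44] 25
scene orange [313.36842105 174.05263158] 19
scene orange [191.46428571 304.17857143] 28
scene orange [322.73962264 350.68301887] 265
scene orange [340.18374558 357.73498233] 283
```

View pics/rg.png

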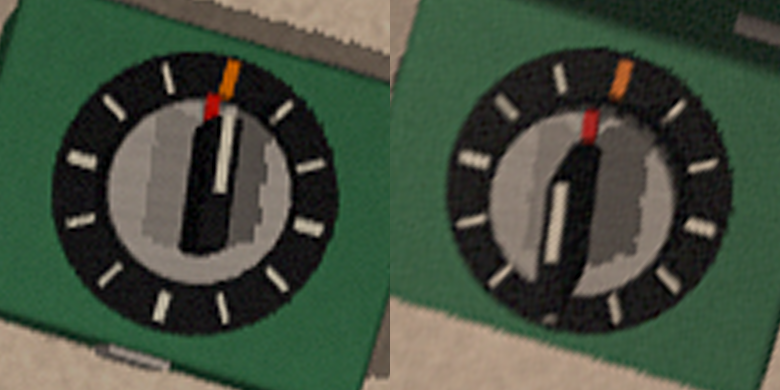

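```bash
python3 - <<'E'
from h import *
from scipy.optimize import least_squares
c=optics.capture("top"); s=optics.capture("scene")
def tri(a,b):
    Ps=[K(q)@np.c_[cv2.Rodrigues(q["rvec"])[0],q["tvec"]] for q in(c,s)]
    X=cv2.triangulatePoints(Ps[0],Ps[1],np.float64(a).reshape(2,1),np.float64(b).reshape(2,1)).ravel();X=X[:3]/X[3]
    return X,proj(c,X)-a,proj(s,X)-b
print("red tip g",tri((406.8,208.9),(189.0,291.4)));print("orange",tri((411.3,201.6),(191.5,304.2)))
print("grey red",tri((190.6,233.3),(303.9,169.7)))
g=np.array([.549,-.2196])
cv2.imwrite("pics/rg2.png",np.hstack([rectify(c,g,.135,.05,n=390),rectify(s,g,.135,.05,n=390)])[:,:,::-1])
E
```

```text
red tip g (array([ 0.58648678, -0.22404256,  0.10387305]), array([[0.44110979, 0.37115009]]), array([[ 0.46413898, -0.01619229]]))
orange (array([ 0.60155885, -0.23475966,  0.09187526]), array([[0.09697682, 0.08205921]]), array([[ 0.10435354, -0.00372034]]))
grey red (array([0.54342413, 0.13711453, 0.102904  ]), array([[0.25235521, 0.23129984]]), array([[ 0.2192358 , -0.05069853]]))
```

View pics/rg2.png

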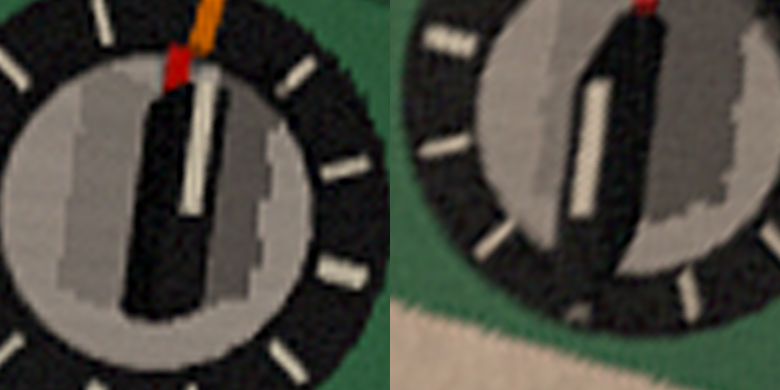

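{"method": "carry_out", "body": {
  "steps": [
    [[0.8, -1.6, 0, 0, 0, 0], [1.9, -4.1, 0, 0, 0, 0.01], [3.9, -8.2, 0, 0, 0, 0.02], [6.2, -13.2, 0, 0, 0, 0.02], [8.5, -18.1, 0, 0, 0, 0.03], [11, -23.4, 0, 0, 0, 0.04], [13.5, -28.8, 0, 0, 0, 0.05], [16, -34.1, 0, 0, 0, 0.06], [18.5, -39.5, 0, 0, 0, 0.07], [21, -44.8, 0, 0, 0, 0.08], [23.5, -50.1, 0, 0, 0, 0.09], [26.1, -55.5, 0, 0, 0, 0.1], [28.6, -60.8, 0, 0, 0, 0.11], [30.9, -65.8, 0, 0, 0, 0.11], [33.2, -70.7, 0, 0, 0, 0.12], [35.1, -74.8, 0, 0, 0, 0.13], [36.7, -78.1, 0, 0, 0, 0.13], [37.8, -80.6, 0, 0, 0, 0.14], [38.6, -82.2, 0, 0, 0, 0.14], [38.6, -82.2, 0, 0, 0, 0.14]]
  ],
  "fingers": 0
}}

```text
time_s: 2.85
tcp_pos: [0.5486, -0.2194, 0.2363]
ee_rot: [[-0.125, -0.0, 0.992], [-0.992, 0.0, -0.125], [-0.0, -1.0, -0.001]]
wrist_force: [0.2, 0.5, -0.7]
gripper_width: 0.998
```

```bash
python3 - <<'E'
from h import *
print(sense()["joints"])
w=optics.capture("wrist")["image"];s=optics.capture("scene")["image"][180:390,40:320]
cv2.imwrite("pics/a1.png",np.vstack([cv2.resize(w,(400,300)),cv2.resize(s,(400,300))])[:,:,::-1])
E
```

```text
[-6.11276746e+00  1.87492417e+01 -4.53887947e+00 -9.68908394e-03
 -6.67414442e+01  8.89253891e+01]
```

View pics/a1.png

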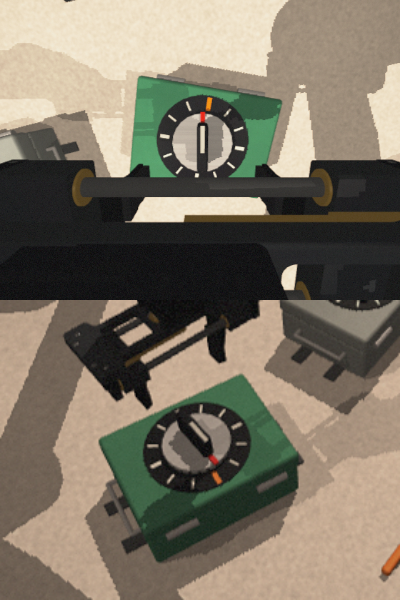

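{"method": "carry_out", "body": {
  "steps": [
    [[0, 0, -1, 0, 0, 0], [0, 0, -3, 0, 0, 0], [0, 0, -5, 0, 0, 0], [0, 0, -7, 0, 0, 0], [0, 0, -8.5, 0, 0, 0], [0, 0, -9.7, 0, 0, 0], [0, 0, -10.6, 0, 0, 0], [0, 0, -11.1, 0, 0, 0], [0, 0, -11.4, 0, 0, 0], [0, 0, -11.4, 0, 0, 0], [0, 0, -11.4, 0, 0, 0]]
  ]
}}

```text
time_s: 4.32
tcp_pos: [0.5492, -0.2187, 0.1229]
ee_rot: [[-0.123, 0.001, 0.992], [-0.992, -0.0, -0.123], [0.0, -1.0, 0.001]]
wrist_force: [-0.7, -0.1, 0.4]
gripper_width: 0.998
```

```bash
python3 - <<'E'
from h import *
w=optics.capture("wrist")["image"];s=optics.capture("scene")["image"][180:390,40:320]
cv2.imwrite("pics/a2.png",np.vstack([cv2.resize(w,(400,300)),cv2.resize(s,(400,300))])[:,:,::-1])
E
```

```text
(no output)
```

View pics/a2.png

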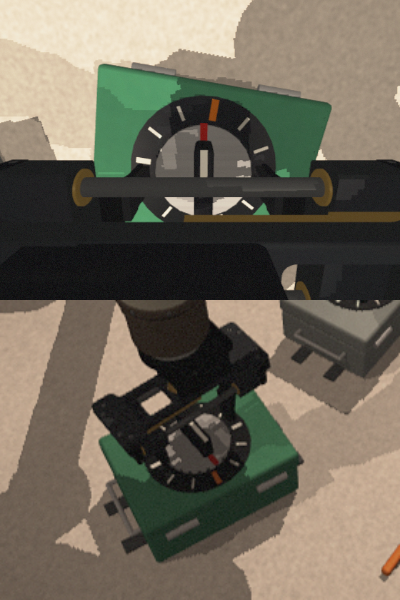

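The fingers straddle the bar and are centred on it: in the wrist view the bar is at column 203, with the red tip at (204,131). Next I close the gripper.

{"method": "carry_out", "body": {
  "steps": [
    [[0, 0, 0, 0, 0, 0], [0, 0, 0, 0, 0, 0], [0, 0, 0, 0, 0, 0], [0, 0, 0, 0, 0, 0], [0, 0, 0, 0, 0, 0], [0, 0, 0, 0, 0, 0], [0, 0, 0, 0, 0, 0], [0, 0, 0, 0, 0, 0], [0, 0, 0, 0, 0, 0], [0, 0, 0, 0, 0, 0], [0, 0, 0, 0, 0, 0], [0, 0, 0, 0, 0, 0]]
  ],
  "fingers": 255
}}

```text
time_s: 5.92
tcp_pos: [0.5489, -0.2194, 0.1226]
ee_rot: [[-0.124, -0.0, 0.992], [-0.992, -0.001, -0.124], [0.001, -1.0, 0.0]]
wrist_force: [-0.1, -6.3, -1.3]
gripper_width: 0.155
```

```bash
python3 - <<'E'
from h import *
t=sense();print(t["wrist_force"],t["moment"],t["gripper_width"],t["tcp_pos"])
w=optics.capture("wrist")["image"];s=optics.capture("scene")["image"][180:390,40:320]
cv2.imwrite("pics/a3.png",np.vstack([cv2.resize(w,(400,300)),cv2.resize(s,(400,300))])[:,:,::-1])
E
```

```text
[-0.0923974  -6.30493609 -1.26852989] [-1.58184601  0.07317855 -0.02984398] 0.15522982227866983 [ 0.54887253 -0.21944069  0.12256509]
```

View pics/a3.png

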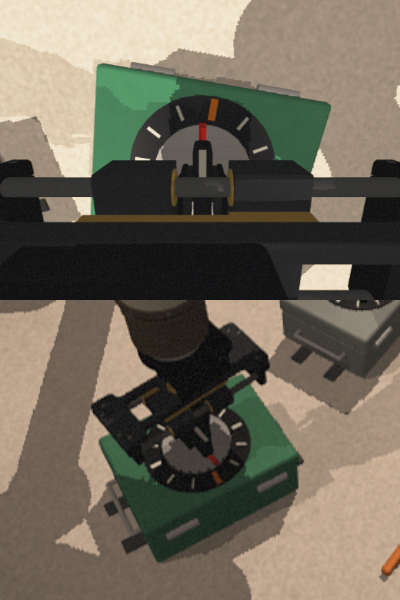

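{"method": "carry_out", "body": {
  "steps": [
    [[0, 0, 0, 0, 0, 0.04], [0, 0, 0, 0, 0, 0.12], [0, 0, 0, 0, 0, 0.22], [0, 0, 0, 0, 0, 0.32], [0, 0, 0, 0, 0, 0.42], [0, 0, 0, 0, 0, 0.52], [0, 0, 0, 0, 0, 0.62], [0, 0, 0, 0, 0, 0.72], [0, 0, 0, 0, 0, 0.8], [0, 0, 0, 0, 0, 0.86], [0, 0, 0, 0, 0, 0.88], [0, 0, 0, 0, 0, 0.88], [0, 0, 0, 0, 0, 0.88], [0, 0, 0, 0, 0, 0.88], [0, 0, 0, 0, 0, 0.88], [0, 0, 0, 0, 0, 0.88]]
  ]
}}

```text
time_s: 8.02
tcp_pos: [0.5488, -0.2193, 0.1226]
ee_rot: [[0.686, -0.0, 0.728], [-0.728, -0.001, 0.686], [0.0, -1.0, -0.001]]
wrist_force: [-0.5, -4.9, -1.2]
gripper_width: 0.156
```

```bash
python3 - <<'E'
from h import *
t=sense();print(t["wrist_force"],t["moment"],t["gripper_width"],t["tcp_pos"]);R=t["ee_rot"];print(np.degrees(np.arctan2(R[1,2],R[0,2])))
c=optics.capture("wrist");w=c["image"];q=optics.capture("scene");s=q["image"][180:390,40:320]
cv2.imwrite("pics/a4.png",np.hstack([cv2.resize(w,(400,300)),cv2.resize(s,(400,300))])[:,:,::-1])
cv2.imwrite("pics/a4r.png",np.hstack([rectify(c,(.549,-.2192),.095,n=390),rectify(q,(.549,-.2192),.095,n=390)])[:,:,::-1])
E
```

```text
[-0.47201144 -4.92493218 -1.20093427] [-1.66528643  0.00293579  0.0066645 ] 0.1561778946582924 [ 0.54884713 -0.21927298  0.12257847]
43.3040860582896
```

View pics/a4.png

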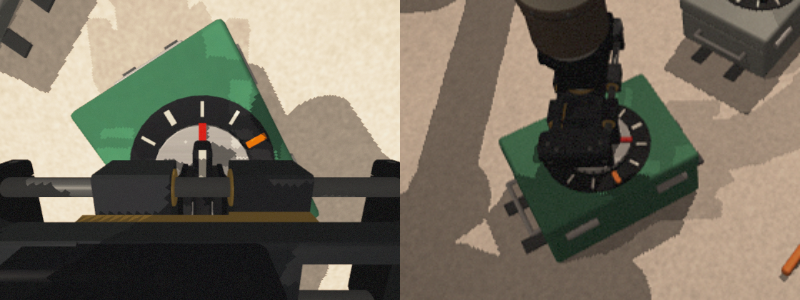

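View pics/a4r.png

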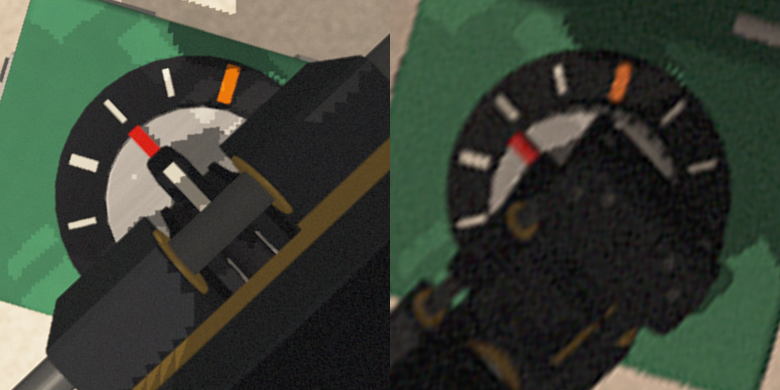

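{"method": "carry_out", "body": {
  "steps": [
    [[0, 0, 0, 0, 0, -0.05], [0, 0, 0, 0, 0, -0.15], [0, 0, 0, 0, 0, -0.27], [0, 0, 0, 0, 0, -0.4], [0, 0, 0, 0, 0, -0.53], [0, 0, 0, 0, 0, -0.66], [0, 0, 0, 0, 0, -0.79], [0, 0, 0, 0, 0, -0.92], [0, 0, 0, 0, 0, -1.05], [0, 0, 0, 0, 0, -1.18], [0, 0, 0, 0, 0, -1.3], [0, 0, 0, 0, 0, -1.41], [0, 0, 0, 0, 0, -1.5], [0, 0, 0, 0, 0, -1.55], [0, 0, 0, 0, 0, -1.57], [0, 0, 0, 0, 0, -1.57], [0, 0, 0, 0, 0, -1.57], [0, 0, 0, 0, 0, -1.57], [0, 0, 0, 0, 0, -1.57], [0, 0, 0, 0, 0, -1.57]]
  ]
}}

```text
time_s: 10.62
tcp_pos: [0.5488, -0.2195, 0.1225]
ee_rot: [[-0.727, -0.0, 0.686], [-0.686, -0.001, -0.727], [0.001, -1.0, 0.001]]
wrist_force: [0.0, -6.9, -2.0]
gripper_width: 0.156
```

```bash
python3 - <<'E'
from h import *
t=sense();print(t["wrist_force"],t["moment"],t["gripper_width"],t["tcp_pos"]);R=t["ee_rot"];print(np.degrees(np.arctan2(R[1,2],R[0,2])))
c=optics.capture("wrist");q=optics.capture("scene")
cv2.imwrite("pics/a5r.png",np.hstack([rectify(c,(.549,-.2192),.095,n=390),rectify(q,(.549,-.2192),.095,n=390)])[:,:,::-1])
E
```

```text
[ 0.02606356 -6.93867421 -2.0050193 ] [-1.73709488  0.02752854 -0.05490642] 0.15618606731997672 [ 0.54879485 -0.21952994  0.12254936]
-46.663369565630184
```

View pics/a5r.png

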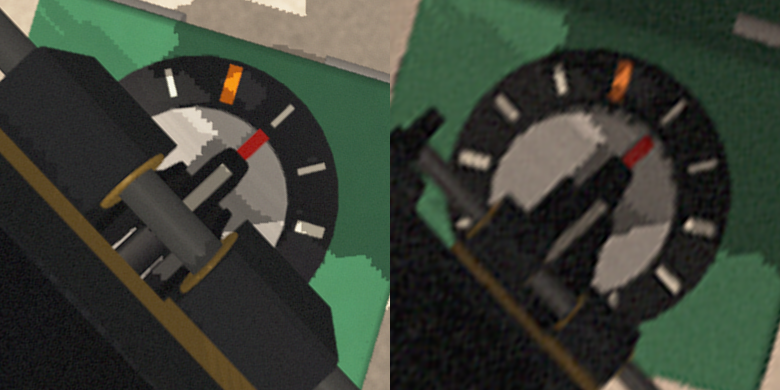

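{"method": "carry_out", "body": {
  "steps": [
    [[0, 0, 0, 0, 0, 0.05], [0, 0, 0, 0, 0, 0.14], [0, 0, 0, 0, 0, 0.25], [0, 0, 0, 0, 0, 0.36], [0, 0, 0, 0, 0, 0.47], [0, 0, 0, 0, 0, 0.58], [0, 0, 0, 0, 0, 0.69], [0, 0, 0, 0, 0, 0.8], [0, 0, 0, 0, 0, 0.9], [0, 0, 0, 0, 0, 0.98], [0, 0, 0, 0, 0, 1.03], [0, 0, 0, 0, 0, 1.05], [0, 0, 0, 0, 0, 1.05], [0, 0, 0, 0, 0, 1.05], [0, 0, 0, 0, 0, 1.05], [0, 0, 0, 0, 0, 1.05], [0, 0, 0, 0, 0, 1.05]]
  ]
}}

```text
time_s: 12.85
tcp_pos: [0.5489, -0.2193, 0.1226]
ee_rot: [[0.234, -0.0, 0.972], [-0.972, -0.001, 0.234], [0.001, -1.0, -0.0]]
wrist_force: [-1.3, -5.8, -1.9]
gripper_width: 0.158
```

```bash
python3 - <<'E'
from h import *
t=sense();print(t["wrist_force"],t["moment"],t["gripper_width"],t["tcp_pos"]);R=t["ee_rot"];print(np.degrees(np.arctan2(R[1,2],R[0,2])))
c=optics.capture("wrist");q=optics.capture("scene")
cv2.imwrite("pics/a6r.png",np.hstack([rectify(c,(.549,-.2192),.095,n=390),rectify(q,(.549,-.2192),.095,n=390)])[:,:,::-1])
E
```

```text
[-1.33921187 -5.81556779 -1.94271137] [-1.64494408  0.0049866   0.00790486] 0.1577827298191959 [ 0.54890912 -0.21934728  0.12259148]
13.508654076279965
```

View pics/a6r.png

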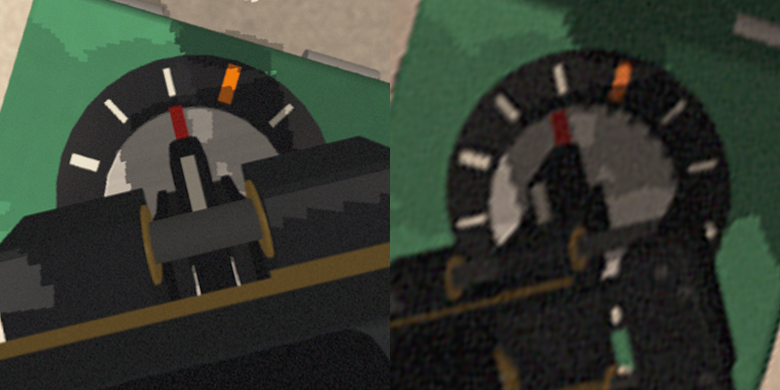

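The red tip at (178,122) lines up with the 11 mark at (169,82). I'll open the gripper, then rise.

{"method": "carry_out", "body": {
  "steps": [
    [[0, 0, 0, 0, 0, 0], [0, 0, 0, 0, 0, 0], [0, 0, 0, 0, 0, 0], [0, 0, 0, 0, 0, 0], [0, 0, 0, 0, 0, 0], [0, 0, 0, 0, 0, 0], [0, 0, 0, 0, 0, 0], [0, 0, 0, 0, 0, 0], [0, 0, 0, 0, 0, 0], [0, 0, 0, 0, 0, 0]]
  ],
  "fingers": 0
}}

```text
time_s: 14.2
tcp_pos: [0.5489, -0.2187, 0.1226]
ee_rot: [[0.234, -0.0, 0.972], [-0.972, -0.0, 0.234], [0.0, -1.0, -0.0]]
wrist_force: [-0.8, -0.1, 0.4]
gripper_width: 1.0
```

{"method": "carry_out", "body": {
  "steps": [
    [[0, 0, 0.5, 0, 0, 0], [0, 0, 1.5, 0, 0, 0], [0, 0, 3, 0, 0, 0], [0, 0, 5, 0, 0, 0], [0, 0, 8, 0, 0, 0], [0, 0, 11, 0, 0, 0], [0, 0, 13, 0, 0, 0], [0, 0, 14, 0, 0, 0], [0, 0, 14, 0, 0, 0], [0, 0, 14, 0, 0, 0]]
  ]
}}

```text
time_s: 15.45
tcp_pos: [0.5484, -0.2185, 0.2616]
ee_rot: [[0.234, -0.002, 0.972], [-0.972, 0.001, 0.234], [-0.001, -1.0, -0.002]]
wrist_force: [-0.4, -0.0, -0.8]
gripper_width: 0.995
```

```bash
python3 - <<'E'
from h import *
t=sense();print(t["time_s"],t["wrist_force"],t["gripper_width"],t["tcp_pos"])
c=optics.capture("wrist");q=optics.capture("scene")
cv2.imwrite("pics/a7.png",np.hstack([cv2.resize(c["image"],(400,300)),cv2.resize(q["image"],(400,300))])[:,:,::-1])
cv2.imwrite("pics/a7r.png",np.hstack([rectify(c,(.549,-.2192),.095,n=390),rectify(q,(.549,-.2192),.095,n=390)])[:,:,::-1])
hsv=cv2.cvtColor(q["image"],cv2.COLOR_RGB2HSV);k,l,st,ce=cv2.connectedComponentsWithStats(cv2.inRange(hsv,(0,150,90),(6,255,255)))
print(ce[1:],st[1:,4])
E
```

```text
15.45 [-0.42486172 -0.03343032 -0.81725168] 0.9945708878179533 [ 0.54842461 -0.21846647  0.26159103]
[[304.   170.  ]
 [194.32 286.12]] [13 25]
```

View pics/a7.png

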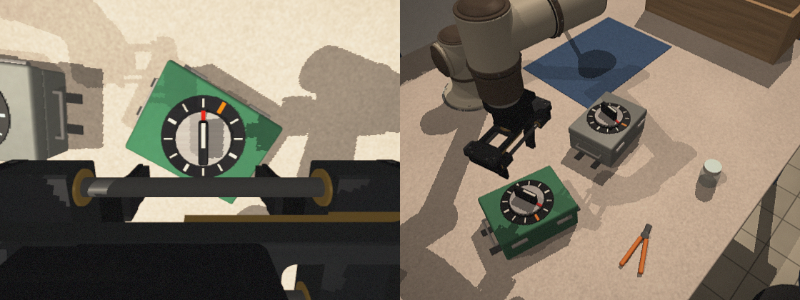

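View pics/a7r.png

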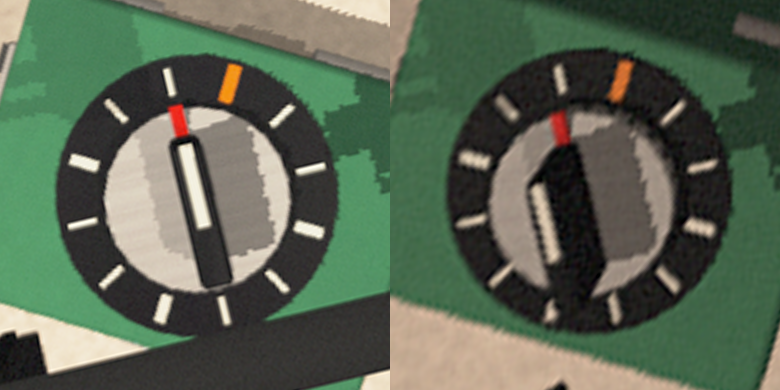

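The released dial points at 11: the red tip at (178,121) is in line with the mark at (169,82). The grey pointer hasn't moved; its red tip in the scene view was at (303.9,169.7) and is now at (304,170).

```bash
python3 -c "
from station import ticket
print(ticket.finish_job())"
```

```text
the job is handed in; nothing more can be done
None
```

I dialled the green lockbox left to 10, right to 1 and left to 11. I held each number for about half a second or more, then opened the gripper, rose 14 cm clear and handed the job in at about 15.5 s. The hand-in reports no verdict.

- **Green dial:** pictures at each stop showed the pointer on its mark. At 1, the scene camera read about 4° clockwise of the mark while the wrist camera read under 1°; both are within the 10° allowed. After release the pointer was in line with 11 in both the wrist and scene views.
- **Grey dial:** the red tip of its pointer in the scene view stayed within half a pixel of where it started.
- **Robot:** while gripping, the wrist force read at the stops was at most about 7 N. It was under 1 N after the arm rose, with nothing touching.

No checks failed.

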